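Fit the nozzle collar to a clay cartridge and hold it home

TASK

Pull the cabinet drawer open by its handle, take out the blue knurled nozzle collar and set it nozzle up over the neck of the clay cartridge standing in its holder. Turn it there until its hidden keyways drop over the pins of the neck, then push it fully home on the shoulder against the spring seal. Finish while still gripping the collar and holding it pushed fully home (the spring lifts it if you let go), leaving the spare brass tip in the drawer and everything else where it is.

Things in the scene. Friction and masses are not known exactly. Their poses are not given: they have to be found in the camera images.
- cab_drawer0 (a joint): The only drawer (white front) of a low grey cabinet, 240 deep x 260 wide x 120 mm high, fixed to the table. Value is the opening in m: 0 shut, 0.165 fully open. Slides with about 1 N and stays where it is left. Its inside is about 195 long x 218 wide; floor 22 mm, rims of its walls 98 mm above the table.
- cab_drawer0_handle (a point): Middle of the drawer's steel bar handle: a round bar 11 mm thick, 120 mm long along this frame's y, 35 mm out from the drawer front, 82 mm above the table (38 below the cabinet's top). The frame moves with the drawer, which pulls out along its -x. Can be pinched from above, fingers before and behind the bar.
- collar_head (a point): The collar, standing nozzle up (frame z up) in the drawer's front half, turned any way; it clears the cabinet when the drawer is open 0.15. Point on its axis, mid-height of the blue knurled head, the part to grip: a solid round 54 mm across, 16 high. A brass nozzle 24 mm across ends 22 mm above this point. About 160 g. Home: this point is 41 mm above shoulder, so the head's underside is 33 above it.
- collar_foot (a point): Centre of the open lower end of the collar, 41 mm straight below collar_head. The plain aluminium skirt there is 52 mm across outside; its bore is 35 mm wide and 33 deep. Four straight keyways about 10 mm wide, hidden inside, run up from the lower end on this frame's +x, -x, +y and -y sides.
- shoulder (a point): Centre of the flat shoulder, 62 mm across, 100 mm above the table, on top of the clay cartridge, on its axis; z up. The collar's lower end rests on it when home. x and y follow the holder (150 x 130 mm base, fixed to the table), NOT the pins: the cartridge is clamped tight in the holder but turned any way.
- neck_top (a point): Top centre of the neck (32 mm across, chamfered 3 mm) that rises 26 mm from the shoulder. Four radial steel pins 5 mm thick, 90 degrees apart, reach 21 mm from the axis; their tops are 15 mm above the shoulder (11 below this point). A collar off the pins rests on them, 15 mm from home; turned to within about 0.1 rad of them (at most an eighth of a turn away, one way or the other) it can go down.
- seal_top (a point): Top of the black sprung rubber seal as it stands free, on the axis: 18 mm across, 14 mm above neck_top. The collar meets it about 7 mm before home; it pushes back with 3 N rising to about 8 N at home. (The point does not move with the seal.)
- spare_tip: Spare brass nozzle tip, 24 mm across and 28 mm high, standing in the same drawer near its right wall (seen from the robot); leave it in the drawer. Origin at the centre of its underside.
- ribbed_cup: Bystander on the table: ribbed terracotta cup 72 mm across, 75 mm high; origin under its centre.
- ribbed_pot: Bystander on the table: ribbed terracotta pot 88 mm across, 95 mm high; origin under its centre.
- brick_tile: Bystander on the table: terracotta tile 110 x 75 x 35 mm; origin under its centre.
- brush: Bystander: flat brush lying on the table, about 200 mm long.
- slip_jar: Bystander on the table: closed brown jar 64 mm across, 85 mm high; origin under its centre.

How it is judged (in metres and radians):
On the way, in this order (a step that is already met when the one before it is completed fails the run):
1. the drawer is pulled open at least 0.10 m (value of joint cab_drawer0 above 0.1 m), for 0.2 s.
2. the collar is lifted clear of the drawer, its head more than 165 mm above the table (height (world z) of collar_head above 0.165 m), for 0.1 s.
At the end, for the whole second after the job is handed in: The collar is nozzle up (within 0.08 rad) on the cartridge's axis (within 4 mm), home on the shoulder (within 2.5 mm), and the fingers still hold it (more than 2 N) through the last second; the spare tip is in the drawer. Bystanders are within 40 mm of where they were (z of collar_head in the frame of shoulder between 0.038 and 0.0435 m and horizontal distance between collar_head and shoulder below 0.004 m and angle between the z axis of collar_head and the z axis of shoulder, either way round below 0.08 rad and angle between collar_head's own z axis and vertical below 0.08 rad and contact force between the fingers and collar above 2 N and height (world z) of spare_tip below 0.05 m and distance of each of ribbed_cup, ribbed_pot, brick_tile, brush, slip_jar from where it was at the start of the episode below 0.04 m); the arm keeps its last pose, push and grip.
It fails at once if a bystander is moved more than 40 mm (distance of any of ribbed_cup, ribbed_pot, brick_tile, brush, slip_jar from where it was at the start of the episode above 0.04 m).
It fails at once if the spare brass tip is lifted out of the drawer (height (world z) of spare_tip above 0.09 m).
It also fails if it takes over 54 s, if anything falls off the work surface, if the arm or the gripper's body presses on something with over 40 N, if the wrist force passes 120 N, or if a joint passes its speed limit or range.

ROBOT

A 6-joint arm with a two-finger parallel gripper is mounted at the origin on the work surface. World frame = base frame: x ahead of the robot, y to its left, z up, the work surface at z = 0. Lengths are in mm, angles in rad, forces in N, time in s.
With the tool pointing down it reaches from about 350 to 775 mm from the base axis. Payload 7.3 kg.
Tool frame: the origin (TCP) lies at the very end of the fingers, on their centre line; the grasp point (between the pads) lies 19 mm behind it; x points along the fingers, z is the direction in which the jaws open and shut, and the axes are right-handed (so a half turn about x gives the same grasp; the last joint's range is limited). The gripper opens to 92 mm and grips with 3 to 60 N. Pads are 19 mm wide; open, the fingers measure 130 mm over their backs; the gripper's body (75 mm by 190 mm) begins 47 mm behind the grasp point.
Start: joints at [-1.352, 0.342, 1.524, -0, 1.275, -0.146], TCP at [187.323, -490.464, 226.741] pointing down, gripper open.
Joint ranges: [-2.53, 2.53], [-0.77, 2.02], [0.04, 2.7], [-1, 4.14], [0.28, 2.66], [-3.11, 3.11]. Speed limits (rad/s): [2.57, 2.57, 3.14, 3.14, 3.14, 3.14].

INTERFACE

Orientations are given as [roll, pitch, yaw] about the fixed x, y, z axes, in that order (R = Rz(yaw) Ry(pitch) Rx(roll)).
In Python, from plant import * gives the robot as it stands.
- The arm moves only by the shell command python3 -m creep 'ROWS'. ROWS is JSON, a list of rows, each an object of numbers: "tx", "ty", "tz": the shift along the tool's x, y, z in cm; "wx", "wy", "wz": the turn, a rotation vector about the tool's x, y, z in rad; "gripper": the closure, from -1 (fully open) to 1 (shut). A call has 1 to 8 rows; each row is the pose to reach, as a shift and turn from the pose commanded when the call began, along the tool's axes at that moment; what a row does not reach only later rows make up. A row lasts 1/12 s, in which the tool goes at most 41.7 mm and 7.16 degrees, less where a joint would pass 70% of its speed; a pose out of reach is approached as far as the arm can. A call with a gripper value outside its range is refused whole. The fingers move at their own pace and stop on an object; the grip force is fixed at half the most. Time passes only in rows, so rows that repeat a pose let the fingers close. It gives the time, the measured TCP pose, the force and the opening at its end, in the units of the state.
- get_obs(): the state, without advancing time (a new reading comes with each control period).
- capture(name): name is "side" or "top" or "wrist"; returns a dict with "frame" (384x512x3 uint8, red, green, blue), "z_map" (384x512 float32, mm along the optical axis (not along the pixel's ray), 0 where there is no reading), "vertical_fov" (degrees; the focal length in pixels is half the picture's height over the tangent of half this angle, whatever the lens; pixels are square), "cx", "cy" (the principal point, pixels), "xyz" and "rotation" of the camera in the world. Camera axes: x right, y down, z forward; pixel columns grow to the right and rows downward; lengths in mm; the calibration is good to about 2 mm. A picture is of the moment at which its call begins.
- close_job(): hands the job in, once; it reports no verdict.
The state is a dict: "time": time; "joint_positions": joint angles; "dq": joint speeds; "tau": joint torques, N m; "tool_pos": TCP position; "tcp_rot": TCP orientation; "contact_force": force on the tool from outside, world axes, zero at the start; "moment": the same for the moment, N m; "grip_width": finger opening in mm.
Only numpy, scipy, OpenCV 4.12 (cv2) and the standard library are available. Lean on these libraries where they do the work, as an engineer would, in place of code of your own. Each camera call takes 0.05 s, during which the arm holds its last target.

## Working session

There is one attempt and no reset: what is moved stays moved. The work goes in short steps, Python scripts to look and compute and a shell command to move; the robot and the scene stay as the last step left them, time stands still between calls to the robot, and variables do not carry over. Pictures are saved under pics/ and viewed, and the job is handed in when it is done.

```bash
ls; mkdir -p pics
cat > h.py <<'E'
from plant import *
import numpy as np, cv2
from scipy.spatial.transform import Rotation as R
def save(name,fn):
    c=capture(name); cv2.imwrite('pics/'+fn+'.png',c['frame'][:,:,::-1]); np.save('pics/'+fn+'.npy',c,allow_pickle=True); return c
def load(fn): return np.load('pics/'+fn+'.npy',allow_pickle=True).item()
def rotm(c):
    r=np.array(c['rotation'],float)
    return r if r.shape==(3,3) else R.from_euler('xyz',r).as_matrix()
def cloud(c):
    z=c['z_map'].astype(float); h,w=z.shape; f=h/2/np.tan(np.radians(c['vertical_fov'])/2)
    v,u=np.mgrid[:h,:w]
    P=np.stack([(u-c['cx'])*z/f,(v-c['cy'])*z/f,z],-1)
    W=P@rotm(c).T+np.array(c['xyz'],float); W[z==0]=np.nan
    return W
E
python3 - <<'E'
from h import *
print(get_obs())
for n in ['side','top','wrist']:
    c=save(n,n+'0'); print(n,c['vertical_fov'],c['cx'],c['cy'],c['xyz'],c['rotation'])
E
```

```text
pics
{'time': 0.0, 'joint_positions': array([-1.35198404e+00,  3.42744504e-01,  1.52500642e+00, -9.40212761e-06,
        1.27539568e+00, -1.45994250e-01]), 'dq': array([-0.00110925, -0.00189887,  0.00188986,  0.00042969,  0.00105505,
        0.00012382]), 'tau': array([ 1.15196026e-04, -4.31242847e+01, -2.44220245e+01,  7.17799016e-02,
        5.58531994e-02, -1.25685765e-04]), 'tool_pos': array([ 187.23620411, -490.04658164,  226.03735529]), 'tcp_rot': array([3.00138396, 1.56924234, 1.79539691]), 'contact_force': array([-0.10943285,  0.04025566, -0.63564591]), 'moment': array([-0.03130526, -0.02044761,  0.01212548]), 'grip_width': 92.22211770696563}
side 56.55640958373191 250.32520424101077 187.17069180228776 [-145.04716089  881.61126085  834.86873582] [-2.1462599   0.01659247 -2.46215787]
top 49.44919450166165 255.64322022363652 192.53590234253872 [ 523.52886059   -3.30720978 1443.2316781 ] [-3.0966714   0.02454385 -1.58018652]
wrist 58.427894230702535 256.40505352654145 194.13874066163896 [ 255.19186256 -464.45235138  384.69380024] [ 2.86983804e+00  1.12952970e-03 -1.20719556e+00]
```

View pics/top0.png

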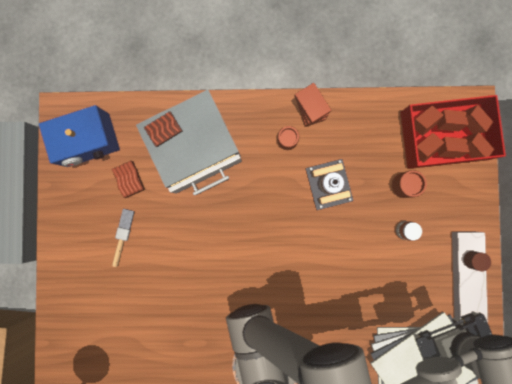

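View pics/side0.png

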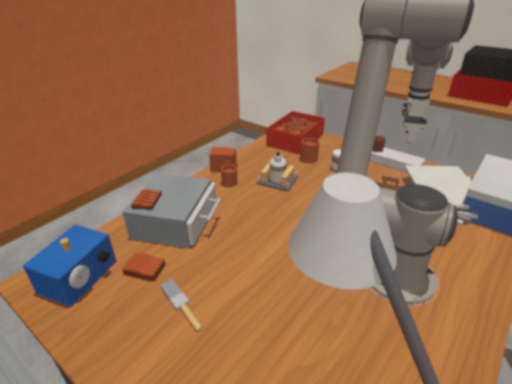

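View pics/wrist0.png

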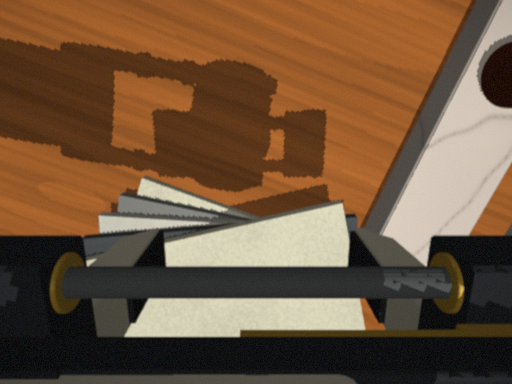

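The top view shows the cabinet with its bar handle from about (192,191) to (228,178), the cartridge holder at (333,183), the cup at (288,138) and the tile at (312,103). Next I'll enlarge these and turn them into positions.

Run:
```python
from h import *
c=load('top0'); W=cloud(c); im=c['frame'][:,:,::-1]
for (n,x,y,w,h) in [('cab',130,85,120,120),('hold',295,150,75,70)]:
    s=5 if w>80 else 8
    cv2.imwrite(f'pics/{n}0.png',cv2.resize(im[y:y+h,x:x+w],None,fx=s,fy=s,interpolation=cv2.INTER_CUBIC))
np.set_printoptions(precision=1,suppress=True)
# handle points
reg=np.zeros(W.shape[:2],bool); reg[160:200,165:240]=1
m=reg&(W[...,2]>60)&(W[...,2]<100)
print('handle pix',m.sum()); v,u=np.nonzero(m)
for a,b in list(zip(u,v))[::max(1,len(u)//25)]: print(a,b,W[b,a])
# cabinet top normal edges
m=(W[...,2]>112)&(W[...,2]<130); m[:, :125]=0; m[:,245:]=0; m[:85]=0;m[205:]=0
P=W[m][:,:2].astype(np.float32); r=cv2.minAreaRect(P); print('cab top',m.sum(),W[m].mean(0),r)
m=np.zeros(W.shape[:2],bool); m[155:212,302:358]=1
for lo,hi in [(15,60),(60,95),(95,105),(120,135),(135,145)]:
    k=m&(W[...,2]>lo)&(W[...,2]<hi); print(lo,hi,k.sum(),W[k].mean(0) if k.any() else '', cv2.minAreaRect(W[k][:,:2].astype(np.float32)) if k.sum()>4 else '')
```

```text
handle pix 360
222 160 [691.6 137.7  95.6]
220 162 [684.8 144.   97.8]
216 164 [678.5 157.2  97.3]
208 167 [668.9 183.1  98.6]
205 169 [662.5 192.9  98.4]
221 170 [660.3 142.6  82.5]
214 172 [655.3 167.4  68.6]
194 174 [646.7 228.8  98.3]
209 175 [646.  184.8  62.8]
228 176 [640.2 119.6  82.9]
187 178 [633.8 251.4  99.6]
184 179 [630.8 261.7  97.2]
182 180 [627.6 268.1  98.1]
179 181 [625.  279.4  90.7]
222 181 [623.7 139.   87. ]
190 183 [618.3 244.   87.3]
187 184 [614.6 252.3  95.5]
173 185 [611.7 297.7  97.1]
213 185 [611.  168.7  86.1]
209 186 [607.8 181.8  86.4]
204 187 [604.6 197.9  88.3]
202 188 [601.5 204.7  87. ]
199 189 [598.3 214.4  87.4]
197 190 [595.  220.8  88.6]
197 191 [592.  221.5  84.5]
198 192 [588.7 218.5  83.2]
cab top 4898 [755.7 237.2 120.3] ((754.6865234375, 246.6453857421875), (243.33001708984375, 260.9081726074219), 25.4493350982666)
15 60 337 [ 616.4 -209.5   33. ] ((614.9048461914062, -219.3736572265625), (146.49172973632812, 129.93287658691406), 13.211136817932129)
60 95 369 [ 612.4 -218.3   67.6] ((614.8153076171875, -220.2366943359375), (115.46044921875, 99.12274932861328), 14.101954460144043)
95 105 220 [ 614.7 -218.7  100. ] ((615.0086669921875, -219.71414184570312), (63.73048782348633, 66.51575469970703), 44.31623840332031)
120 135 53 [ 614.5 -218.3  126.3] ((615.3849487304688, -220.7607879638672), (28.713306427001953, 29.406885147094727), 0.205525740981102)
135 145 24 [ 614.6 -220.   139.4] ((614.41064453125, -219.97787475585938), (15.72003173828125, 12.716992378234863), 0.052050840109586716)
```

```bash
sleep 1; ls pics
```

```text
cab0.png
hold0.png
side0.npy
side0.png
top0.npy
top0.png
wrist0.npy
wrist0.png
```

View pics/cab0.png

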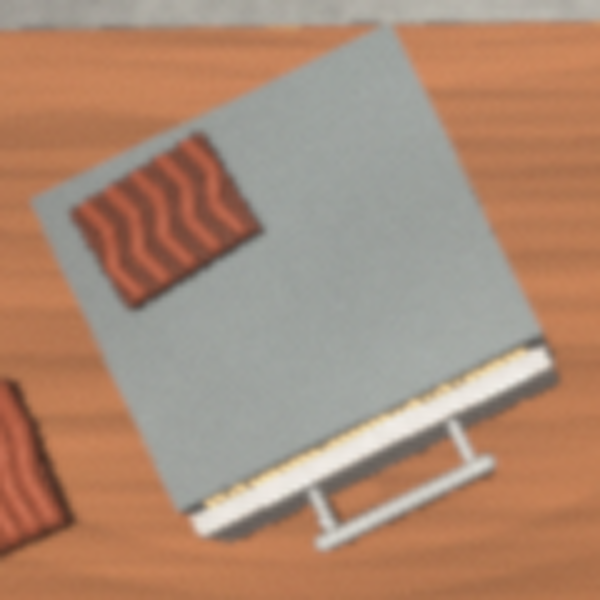

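View pics/hold0.png

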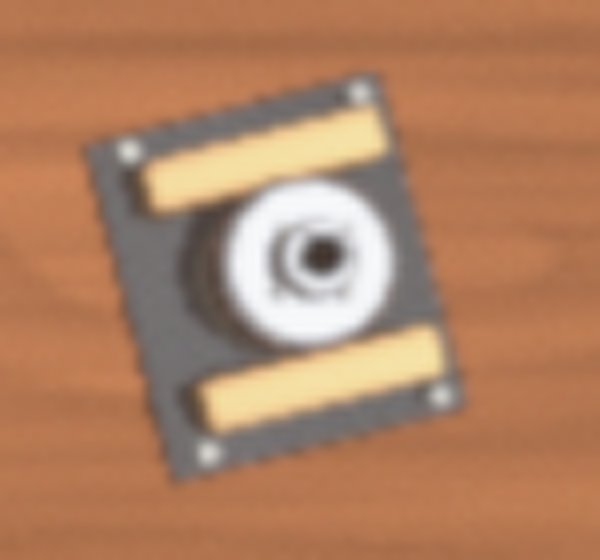

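Run:
```python
from h import *
np.set_printoptions(precision=2,suppress=True)
c=load('top0'); W=cloud(c)
th=np.radians(25.4); x=np.array([np.cos(th),np.sin(th)]); y=np.array([-x[1],x[0]])
o=np.array([754.7,246.6])
q=W[...,:2]-o; qx=q@x; qy=q@y
m=(W[...,2]>70)&(W[...,2]<92)&(qx<-145)&(qx>-200)&(abs(qy)<90)
a=qx[m];b=qy[m]; print(m.sum(),a.min(),a.max(),np.median(a),b.min(),b.max(), np.polyfit(b,a,1))
P=W[m][:,:2]; print(cv2.minAreaRect(P.astype(np.float32)), np.percentile(W[m][:,2],[5,50,95]))
bm=(abs(b)<50); print(o+x*np.median(a[bm])+y*(b.min()+b.max())/2)
m=(W[...,2]>92)&(W[...,2]<103)&(qx<-110)&(qx>-145)&(abs(qy)<140); print(m.sum(),cv2.minAreaRect(W[m][:,:2].astype(np.float32)))
```

```text
146 -165.17749368319588 -145.4176016750792 -159.10856580660538 -65.5838698282793 62.95026122510795 [   0.   -158.66]
((614.5065307617188, 178.5225067138672), (19.520282745361328, 128.48338317871094), 24.671234130859375) [81.18 86.51 91.14]
[611.42 177.11]
50 ((648.839599609375, 194.7504425048828), (14.605735778808594, 250.66549682617188), 25.61043357849121)
```

The cabinet is at about 25.4° yaw. Its bar handle is centred near (611,177) with a depth-map top of about 86, which fits the given height of 82 plus 5.5 for the bar. The neck axis is near (615,-220), and the shoulder reads 100 and the neck 126, as given. Next I'll get the tool axes and the wrist camera geometry.

```bash
cat >> h.py <<'E'
np.set_printoptions(precision=2,suppress=True)
def toolR(o=None):
    o=o or get_obs(); return R.from_euler('xyz',o['tcp_rot'])
def downR(deg):   # tool x down, tool z at heading deg in world xy
    a=np.radians(deg); z=np.array([np.cos(a),np.sin(a),0]); x=np.array([0,0,-1.]); y=np.cross(z,x)
    return R.from_matrix(np.stack([x,y,z],1))
def heading(o=None):
    z=toolR(o).as_matrix()[:,2]; return np.degrees(np.arctan2(z[1],z[0]))
def plan(p,deg,o=None):
    o=o or get_obs(); r=toolR(o); d=r.inv().apply(np.array(p,float)-o['tool_pos'])/10
    w=(r.inv()*downR(deg)).as_rotvec(); n=max(np.linalg.norm(d)/4.17,np.degrees(np.linalg.norm(w))/7.16)
    print('t cm',d,'w',np.round(w,4),'rows>=%.1f'%n)
E
python3 - <<'E'
from h import *
o=get_obs(); r=toolR(o); print(r.as_matrix(), heading(o))
c=load('wrist0'); print('cam in tool',r.inv().apply(np.array(c['xyz'])-o['tool_pos'])); print((r.inv()*R.from_matrix(rotm(c))).as_matrix())
E
```

```text
[[-0.    0.93  0.36]
 [ 0.    0.36 -0.93]
 [-1.    0.   -0.  ]] -69.09973524160411
cam in tool [-158.48   72.67    0.04]
[[-0.   -0.27  0.96]
 [-0.   -0.96 -0.27]
 [ 1.   -0.   -0.  ]]
```

```bash
python3 -c "
from h import *
plan([590,-288,195],-20)"
```

```text
t cm [ 3.13 44.84 -4.51] w [-0.86 -0.   -0.  ] rows>=10.8
```

```bash
python3 -m creep '[{"tx":0.4,"ty":4,"tz":-0.4,"wx":-0.1},{"tx":0.8,"ty":8,"tz":-0.8,"wx":-0.2},{"tx":1.2,"ty":12,"tz":-1.2,"wx":-0.3},{"tx":1.6,"ty":16,"tz":-1.6,"wx":-0.4},{"tx":2,"ty":20,"tz":-2,"wx":-0.5},{"tx":2.4,"ty":24,"tz":-2.4,"wx":-0.6},{"tx":2.8,"ty":28,"tz":-2.8,"wx":-0.7},{"tx":3.1,"ty":32,"tz":-3.2,"wx":-0.8}]'
python3 -c "
from h import *
plan([590,-288,195],-20)"
```

```text
t cm [ 3.13 44.84 -4.51] w [-0.86 -0.   -0.  ] rows>=10.8validation failed for argument at $[0]...
```

```bash
python3 -m creep '[{"tx":0.4,"ty":4,"tz":-0.4,"wx":-0.1,"wy":0,"wz":0,"gripper":-1},{"tx":0.8,"ty":8,"tz":-0.8,"wx":-0.2,"wy":0,"wz":0,"gripper":-1},{"tx":1.2,"ty":12,"tz":-1.2,"wx":-0.3,"wy":0,"wz":0,"gripper":-1},{"tx":1.6,"ty":16,"tz":-1.6,"wx":-0.4,"wy":0,"wz":0,"gripper":-1},{"tx":2,"ty":20,"tz":-2,"wx":-0.5,"wy":0,"wz":0,"gripper":-1},{"tx":2.4,"ty":24,"tz":-2.4,"wx":-0.6,"wy":0,"wz":0,"gripper":-1},{"tx":2.8,"ty":28,"tz":-2.8,"wx":-0.7,"wy":0,"wz":0,"gripper":-1},{"tx":3.1,"ty":32,"tz":-3.2,"wx":-0.8,"wy":0,"wz":0,"gripper":-1}]'
python3 -c "
from h import *
print(get_obs()['time']);plan([590,-288,195],-20)"
```

```text
time: 0.82
tool_pos: [476.3, -345.0, 195.1]
tcp_rot: [2.926, 1.57, 2.524]
contact_force: [1.1, -0.9, -0.5]
grip_width: 91.7
0.8167
t cm [0.01 9.68 8.25] w [-0.05 -0.   -0.  ] rows>=3.1
```

```bash
python3 -m creep '[{"tx":0,"ty":3,"tz":2.5,"wx":-0.05,"wy":0,"wz":0,"gripper":-1},{"tx":0,"ty":6,"tz":5,"wx":-0.05,"wy":0,"wz":0,"gripper":-1},{"tx":0,"ty":9,"tz":7.5,"wx":-0.05,"wy":0,"wz":0,"gripper":-1},{"tx":0,"ty":9.7,"tz":8.2,"wx":-0.05,"wy":0,"wz":0,"gripper":-1},{"tx":0,"ty":9.7,"tz":8.2,"wx":-0.05,"wy":0,"wz":0,"gripper":-1},{"tx":0,"ty":9.7,"tz":8.2,"wx":-0.05,"wy":0,"wz":0,"gripper":-1}]'
python3 -c "
from h import *
c=save('wrist','w1')
cv2.imwrite('pics/w1c.png',cv2.resize(c['frame'][20:190,170:340,::-1],None,fx=3.5,fy=3.5,interpolation=cv2.INTER_CUBIC))"
```

```text
time: 1.32
tool_pos: [588.1, -289.5, 194.9]
tcp_rot: [-2.924, 1.569, 3.005]
contact_force: [-0.8, -0.2, -0.7]
grip_width: 92.2
```

View pics/w1c.png

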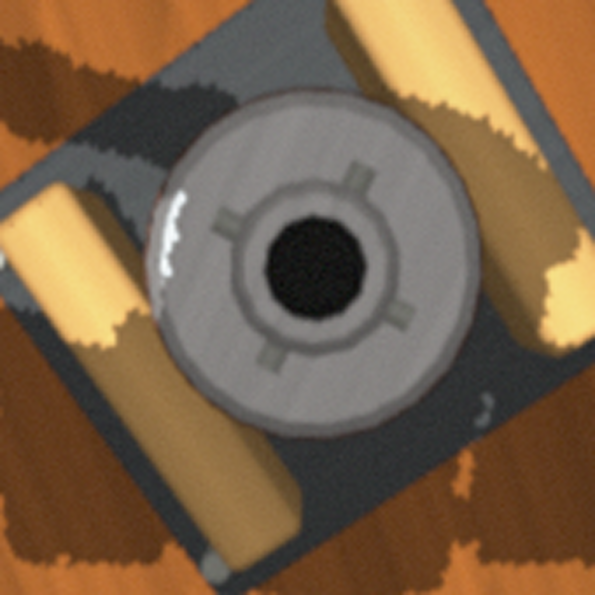

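View pics/w1.png

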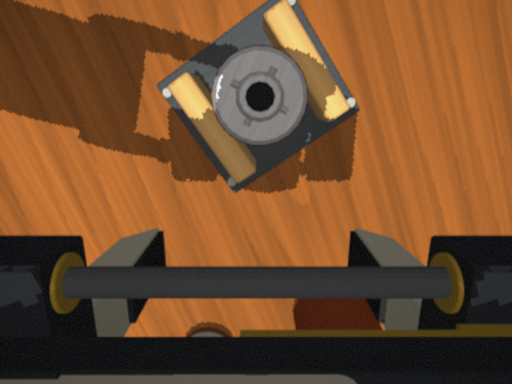

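The wrist view clearly shows four pins, with tips in the enlarged crop at (362,167), (405,325), (268,368) and (222,218). The seal is at (315,267). I'll convert these to world positions.

```bash
cat >> h.py <<'E'
def ray(c,u,v,z):
    f=384/2/np.tan(np.radians(c['vertical_fov'])/2)
    d=rotm(c)@np.array([(u-c['cx'])/f,(v-c['cy'])/f,1]); o=np.array(c['xyz'],float); return o+d*(z-o[2])/d[2]
E
python3 - <<'E'
from h import *
c=load('w1'); f=lambda u,v,z: ray(c,170+u/3.5-.36,20+v/3.5-.36,z)
print('seal',f(315,267,140)); P=[f(u,v,113) for u,v in [(362,167),(405,325),(268,368),(222,218)]]
C=np.mean(P,0); print('pins c',C)
for p in P: d=p-C; print(np.linalg.norm(d[:2]),np.degrees(np.arctan2(d[1],d[0]))%90)
W=cloud(c); v,u=np.mgrid[:384,:512]
k=(abs(W[...,2]-100)<4)&(np.hypot(W[...,0]-615,W[...,1]+220)<45); print('shoulder',k.sum(),cv2.minEnclosingCircle(W[k][:,:2].astype(np.float32)),np.median(W[k][:,2]))
k=(abs(W[...,2]-126)<2.5)&(np.hypot(W[...,0]-615,W[...,1]+220)<30); print('neck',k.sum(),cv2.minEnclosingCircle(W[k][:,:2].astype(np.float32)),np.median(W[k][:,2]))
plan([611,177,195],25.4)
E
```

```text
seal [ 615.86 -221.04  140.  ]
pins c [ 615.71 -221.57  113.  ]
20.842537313711002 44.18465336138215
20.39657172118889 39.786136716881934
20.485062571095188 43.36961761625835
20.081277272119046 40.745255864524694
shoulder 4728 ((615.6280517578125, -221.56085205078125), 33.65210723876953) 100.51871739236913
neck 1077 ((615.7216796875, -221.2755126953125), 15.643362045288086) 126.22125635592067
t cm [  0.03  44.6  -14.09] w [-0.8 -0.  -0. ] rows>=11.2
```

```bash
python3 -m creep '[{"tx":0,"ty":3.9,"tz":-1.2,"wx":-0.1,"wy":0,"wz":0,"gripper":-1},{"tx":0,"ty":7.8,"tz":-2.4,"wx":-0.2,"wy":0,"wz":0,"gripper":-1},{"tx":0,"ty":11.7,"tz":-3.6,"wx":-0.3,"wy":0,"wz":0,"gripper":-0.5},{"tx":0,"ty":15.6,"tz":-4.8,"wx":-0.4,"wy":0,"wz":0,"gripper":0},{"tx":0,"ty":19.5,"tz":-6,"wx":-0.5,"wy":0,"wz":0,"gripper":0.5},{"tx":0,"ty":23.4,"tz":-7.2,"wx":-0.6,"wy":0,"wz":0,"gripper":0.5},{"tx":0,"ty":27.3,"tz":-8.4,"wx":-0.7,"wy":0,"wz":0,"gripper":0.5},{"tx":0,"ty":31.2,"tz":-9.6,"wx":-0.8,"wy":0,"wz":0,"gripper":0.5}]'
python3 -c "
from h import *
plan([611,177,160],25.4)"
```

```text
time: 2.03
tool_pos: [606.2, 36.1, 196.2]
tcp_rot: [-1.76, 1.57, -1.314]
contact_force: [1.2, -0.3, -0.7]
grip_width: 56.2
t cm [ 3.62 12.51  6.51] w [ 0. -0.  0.] rows>=3.5
```

```bash
python3 -m creep '[{"tx":0.8,"ty":3.2,"tz":1.6,"wx":0,"wy":0,"wz":0,"gripper":0.5},{"tx":1.6,"ty":6.4,"tz":3.2,"wx":0,"wy":0,"wz":0,"gripper":0.5},{"tx":2.4,"ty":9.6,"tz":4.8,"wx":0,"wy":0,"wz":0,"gripper":0.5},{"tx":3.2,"ty":12.5,"tz":6.5,"wx":0,"wy":0,"wz":0,"gripper":0.5},{"tx":3.6,"ty":12.5,"tz":6.5,"wx":0,"wy":0,"wz":0,"gripper":0.5},{"tx":3.6,"ty":12.5,"tz":6.5,"wx":0,"wy":0,"wz":0,"gripper":0.5}]'
python3 -c "
from h import *
c=save('wrist','w2'); o=get_obs();print(o['tool_pos'],heading(o),o['grip_width']);plan([611,177,70],25.4)"
```

```text
time: 2.53
tool_pos: [611.2, 176.8, 158.7]
tcp_rot: [3.082, 1.568, -2.756]
contact_force: [-0.2, -0.7, 0.1]
grip_width: 23.3
[611.69 175.61 159.39] 25.415237157328548 23.064577075225493
t cm [8.94 0.16 0.01] w [ 0. -0.  0.] rows>=2.1
```

View pics/w2.png

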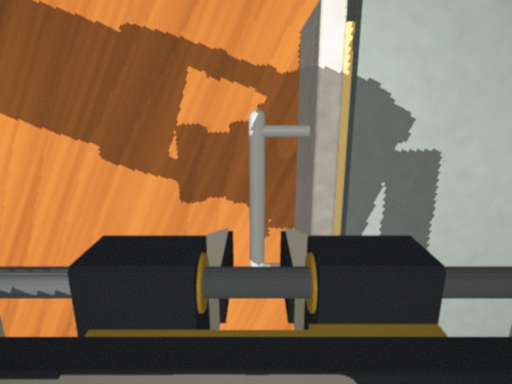

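Seen from the wrist, the bar (col 257) lies midway between the fingers, and the right finger clears the white front (col 312). I'll descend and pinch.

```bash
python3 -m creep '[{"tx":3,"ty":0.1,"tz":0,"wx":0,"wy":0,"wz":0,"gripper":0.5},{"tx":6,"ty":0.1,"tz":0,"wx":0,"wy":0,"wz":0,"gripper":0.5},{"tx":7.5,"ty":0.1,"tz":0,"wx":0,"wy":0,"wz":0,"gripper":0.5},{"tx":8.8,"ty":0.1,"tz":0,"wx":0,"wy":0,"wz":0,"gripper":0.5},{"tx":8.8,"ty":0.1,"tz":0,"wx":0,"wy":0,"wz":0,"gripper":1},{"tx":8.8,"ty":0.1,"tz":0,"wx":0,"wy":0,"wz":0,"gripper":1},{"tx":8.8,"ty":0.1,"tz":0,"wx":0,"wy":0,"wz":0,"gripper":1},{"tx":8.8,"ty":0.1,"tz":0,"wx":0,"wy":0,"wz":0,"gripper":1}]'
```

```text
time: 3.25
tool_pos: [612.6, 176.2, 72.8]
tcp_rot: [-1.135, 1.569, -0.692]
contact_force: [0.9, -5.1, -2.9]
grip_width: 9.9
```

```bash
python3 -m creep '[{"tx":0,"ty":0,"tz":-1,"wx":0,"wy":0,"wz":0,"gripper":1},{"tx":0,"ty":0,"tz":-3,"wx":0,"wy":0,"wz":0,"gripper":1},{"tx":0,"ty":0,"tz":-6,"wx":0,"wy":0,"wz":0,"gripper":1},{"tx":0,"ty":0,"tz":-9,"wx":0,"wy":0,"wz":0,"gripper":1},{"tx":0,"ty":0,"tz":-12,"wx":0,"wy":0,"wz":0,"gripper":1},{"tx":0,"ty":0,"tz":-14,"wx":0,"wy":0,"wz":0,"gripper":1},{"tx":0,"ty":0,"tz":-15.5,"wx":0,"wy":0,"wz":0,"gripper":1},{"tx":0,"ty":0,"tz":-16,"wx":0,"wy":0,"wz":0,"gripper":1}]'
python3 -m creep '[{"tx":0,"ty":0,"tz":0,"wx":0,"wy":0,"wz":0,"gripper":1},{"tx":0,"ty":0,"tz":0,"wx":0,"wy":0,"wz":0,"gripper":1},{"tx":0,"ty":0,"tz":0,"wx":0,"wy":0,"wz":0,"gripper":0.5},{"tx":0,"ty":0,"tz":0,"wx":0,"wy":0,"wz":0,"gripper":0.5},{"tx":-4,"ty":0,"tz":0,"wx":0,"wy":0,"wz":0,"gripper":0.5},{"tx":-8,"ty":0,"tz":0,"wx":0,"wy":0,"wz":0,"gripper":0.5},{"tx":-12,"ty":0,"tz":0,"wx":0,"wy":0,"wz":0,"gripper":0},{"tx":-15,"ty":0,"tz":0,"wx":0,"wy":0,"wz":0,"gripper":-0.5}]'
python3 -c "
from h import *
c=save('wrist','w3');c=save('top','t3')
cv2.imwrite('pics/t3c.png',cv2.resize(c['frame'][85:235,120:270,::-1],None,fx=4,fy=4,interpolation=cv2.INTER_CUBIC))"
```

```text
time: 3.92
tool_pos: [467.1, 106.9, 72.8]
tcp_rot: [-1.126, 1.567, -0.682]
contact_force: [5.2, -5.8, -9.5]
grip_width: 10.3
time: 4.58
tool_pos: [468.0, 109.6, 225.9]
tcp_rot: [-0.277, 1.566, 0.168]
contact_force: [0.9, 0.6, -0.3]
grip_width: 31.9
```

View pics/w3.png

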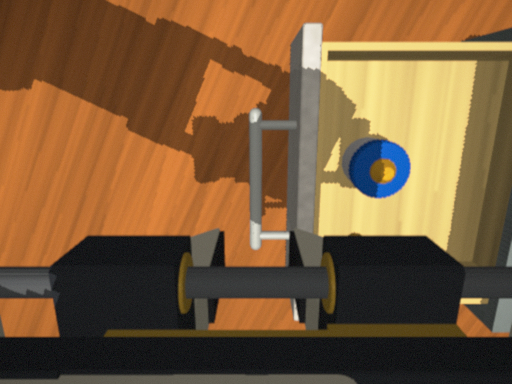

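View pics/t3c.png

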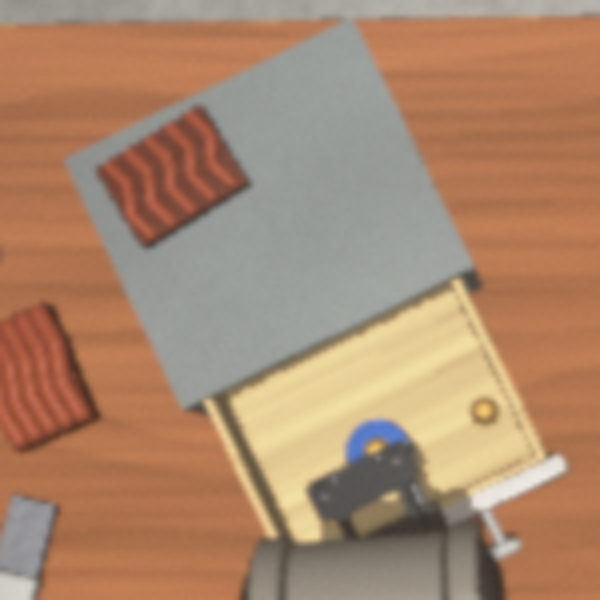

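The drawer is open about 160 mm. The wrist view shows the collar's blue head centred at about (379,168), with the brass nozzle at (384,171). The spare tip shows in the top crop at (484,410), well away from the collar.

Run:
```python
from h import *
c=load('w3'); W=cloud(c); im=c['frame'].astype(int)
k=(im[...,2]>im[...,0]+40)&(W[...,2]>66)&(W[...,2]<75); v,u=np.nonzero(k); print(k.sum(),np.median(W[k][:,2]))
print('head',cv2.minEnclosingCircle(W[k][:,:2].astype(np.float32)))
k=(im[...,0]>im[...,2]+60)&(W[...,2]>80)&(W[...,2]<92)&(np.arange(512)[None]>340)&(np.arange(512)[None]<420); 
print('nozzle',k.sum(),cv2.minEnclosingCircle(W[k][:,:2].astype(np.float32)) if k.any() else 0,np.median(W[k][:,2]))
print(ray(c,379,168,71))
c=load('t3');print('tip',ray(c,120+484/4,85+410/4,50))
c0=load('top0')
```

```text
2059 71.52062586748792
head ((570.2715454101562, 166.66871643066406), 27.35253143310547)
nozzle 302 ((570.1957397460938, 166.50462341308594), 9.517248153686523) 84.47974865224916
[567.7 167.6  71. ]
tip [603.9   79.22  50.  ]
```

```bash
python3 -c "
from h import *
plan([570.3,166.7,140],-64.6)"
```

```text
t cm [ 8.92  0.87 11.38] w [ 1.57  0.01 -0.01] rows>=12.6
```

```bash
python3 -m creep '[{"tx":0,"ty":0.1,"tz":1.4,"wx":0.12,"wy":0,"wz":0,"gripper":-1},{"tx":0,"ty":0.2,"tz":2.8,"wx":0.24,"wy":0,"wz":0,"gripper":-1},{"tx":0,"ty":0.3,"tz":4.2,"wx":0.36,"wy":0,"wz":0,"gripper":-1},{"tx":0,"ty":0.4,"tz":5.6,"wx":0.48,"wy":0,"wz":0,"gripper":-1},{"tx":0,"ty":0.5,"tz":7,"wx":0.6,"wy":0,"wz":0,"gripper":-1},{"tx":0,"ty":0.6,"tz":8.4,"wx":0.72,"wy":0,"wz":0,"gripper":-1},{"tx":0,"ty":0.7,"tz":9.8,"wx":0.84,"wy":0,"wz":0,"gripper":-1},{"tx":0,"ty":0.8,"tz":11.3,"wx":0.96,"wy":0,"wz":0,"gripper":-1}]'
python3 -c "
from h import *
plan([570.3,166.7,140],-64.6)"
```

```text
time: 5.35
tool_pos: [566.1, 165.6, 221.4]
tcp_rot: [3.065, 1.57, 2.544]
contact_force: [-0.0, -0.9, -0.3]
grip_width: 90.5
t cm [8.14 0.3  0.31] w [ 0.61 -0.    0.  ] rows>=4.8
```

```bash
python3 -m creep '[{"tx":1,"ty":0.2,"tz":0.2,"wx":0.12,"wy":0,"wz":0,"gripper":-1},{"tx":3,"ty":0.2,"tz":0.2,"wx":0.24,"wy":0,"wz":0,"gripper":-1},{"tx":5,"ty":0.2,"tz":0.2,"wx":0.36,"wy":0,"wz":0,"gripper":-1},{"tx":7,"ty":0.2,"tz":0.2,"wx":0.48,"wy":0,"wz":0,"gripper":-1},{"tx":8,"ty":0.2,"tz":0.2,"wx":0.6,"wy":0,"wz":0,"gripper":-1},{"tx":8,"ty":0.2,"tz":0.2,"wx":0.61,"wy":0,"wz":0,"gripper":-1},{"tx":8,"ty":0.2,"tz":0.2,"wx":0.61,"wy":0,"wz":0,"gripper":-1}]'
python3 -c "
from h import *
save('wrist','w4');o=get_obs();print(o['tool_pos'],heading(o));plan([570.3,166.7,46],-64.6)"
```

```text
time: 5.93
tool_pos: [568.4, 165.9, 141.3]
tcp_rot: [-2.039, 1.57, 3.121]
contact_force: [-0.4, -0.2, -0.1]
grip_width: 91.9
[568.93 165.94 142.25] -64.30029359114457
t cm [ 9.62  0.15 -0.01] w [ 0.01  0.   -0.  ] rows>=2.3
```

View pics/w4.png

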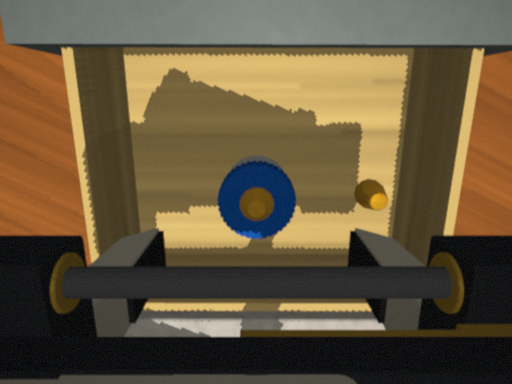

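The collar head is centred at col 256 between the fingers. The tip at (372,197) is near the right finger, so I'll check that clearance before going down.

Run:
```python
from h import *
c=load('w4'); W=cloud(c); o=get_obs(); T=toolR(o).inv().apply(W.reshape(-1,3)-o['tool_pos']).reshape(W.shape)
im=c['frame'].astype(int)
k=np.zeros(im.shape[:2],bool); k[170:225,345:400]=1; k&=(W[...,2]>40)&(W[...,2]<60)
print('tip tool',T[k].min(0),T[k].max(0),W[k].mean(0))
k=(im[...,2]>im[...,0]+40)&(W[...,2]>66)&(W[...,2]<76)
P=T[k]; print('head tool yz',cv2.minEnclosingCircle(P[:,1:].astype(np.float32)),cv2.minEnclosingCircle(W[k][:,:2].astype(np.float32)))
```

```text
tip tool [ 89.95 -11.97  82.78] [102.24   5.72  99.89] [606.38  83.68  47.8 ]
head tool yz ((2.1977896690368652, -0.1542806625366211), 27.432130813598633) ((570.8981323242188, 167.0514678955078), 27.432273864746094)
```

```bash
python3 -m creep '[{"tx":3,"ty":0.2,"tz":0,"wx":0,"wy":0,"wz":0,"gripper":-1},{"tx":6,"ty":0.2,"tz":0,"wx":0,"wy":0,"wz":0,"gripper":-1},{"tx":8.5,"ty":0.2,"tz":0,"wx":0,"wy":0,"wz":0,"gripper":-1},{"tx":9.5,"ty":0.2,"tz":0,"wx":0,"wy":0,"wz":0,"gripper":-1},{"tx":9.5,"ty":0.2,"tz":0,"wx":0,"wy":0,"wz":0,"gripper":-1},{"tx":9.5,"ty":0.2,"tz":0,"wx":0,"wy":0,"wz":0,"gripper":1},{"tx":9.5,"ty":0.2,"tz":0,"wx":0,"wy":0,"wz":0,"gripper":1},{"tx":9.5,"ty":0.2,"tz":0,"wx":0,"wy":0,"wz":0,"gripper":1}]'
python3 -m creep '[{"tx":0,"ty":0,"tz":0,"wx":0,"wy":0,"wz":0,"gripper":1},{"tx":0,"ty":0,"tz":0,"wx":0,"wy":0,"wz":0,"gripper":1},{"tx":0,"ty":0,"tz":0,"wx":0,"wy":0,"wz":0,"gripper":1},{"tx":0,"ty":0,"tz":0,"wx":0,"wy":0,"wz":0,"gripper":1}]'
```

```text
time: 6.65
tool_pos: [571.8, 166.8, 48.8]
tcp_rot: [1.267, 1.567, 0.142]
contact_force: [0.1, 0.8, -0.1]
grip_width: 76.4
time: 6.98
tool_pos: [570.7, 166.6, 47.2]
tcp_rot: [1.148, 1.57, 0.022]
contact_force: [-1.2, -0.8, 2.6]
grip_width: 53.1
```

```bash
python3 -m creep '[{"tx":-1,"ty":0,"tz":0,"wx":0,"wy":0,"wz":0,"gripper":1},{"tx":-3,"ty":0,"tz":0,"wx":0,"wy":0,"wz":0,"gripper":1},{"tx":-6,"ty":0,"tz":0,"wx":0,"wy":0,"wz":0,"gripper":1},{"tx":-9,"ty":0,"tz":0,"wx":0,"wy":0,"wz":0,"gripper":1},{"tx":-12,"ty":0,"tz":0,"wx":0,"wy":0,"wz":0,"gripper":1},{"tx":-14,"ty":0,"tz":0,"wx":0,"wy":0,"wz":0,"gripper":1},{"tx":-15,"ty":0,"tz":0,"wx":0,"wy":0,"wz":0,"gripper":1},{"tx":-15,"ty":0,"tz":0,"wx":0,"wy":0,"wz":0,"gripper":1}]'
python3 -c "
from h import *
c=save('wrist','w5');c=save('side','s5'); o=get_obs();print(o['tool_pos'],heading(o),o['contact_force'],o['grip_width'])
plan([615.7,-221.4,195],-64.6)"
```

```text
time: 7.65
tool_pos: [571.5, 166.8, 199.5]
tcp_rot: [1.263, 1.566, 0.137]
contact_force: [1.2, -0.0, -1.7]
grip_width: 53.3
[569.88 166.48 195.77] -64.5135308271982 [-0.04  0.06 -2.87] 53.19432840025534
t cm [  0.08 -12.55  36.98] w [ 0. -0.  0.] rows>=9.4
```

View pics/w5.png

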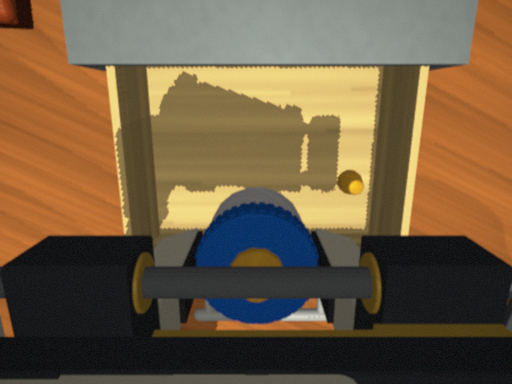

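The drawer shows clear below and the collar's head is held squarely between the pads. I'll measure its offset in the tool frame, then carry it over.

```bash
python3 - <<'E'
from h import *
c=load('w5'); W=cloud(c); o=get_obs(); T=toolR(o).inv().apply(W.reshape(-1,3)-o['tool_pos']).reshape(W.shape)
im=c['frame'].astype(int)
k=(im[...,2]>im[...,0]+40)&(abs(T[...,2])<40)&(abs(T[...,1])<40)
print(k.sum(),np.median(T[k][:,0])); q=k&(abs(T[...,0]-np.median(T[k][:,0]))<4)
P=T[q]; print(cv2.minEnclosingCircle(P[:,1:].astype(np.float32)),P.min(0),P.max(0), np.polyfit(P[:,1],P[:,0],1))
E
python3 -m creep '[{"tx":0,"ty":-1,"tz":3,"wx":0,"wy":0,"wz":0,"gripper":1},{"tx":0,"ty":-2.2,"tz":6.6,"wx":0,"wy":0,"wz":0,"gripper":1},{"tx":0,"ty":-3.5,"tz":10.4,"wx":0,"wy":0,"wz":0,"gripper":1},{"tx":0,"ty":-4.8,"tz":14.2,"wx":0,"wy":0,"wz":0,"gripper":1},{"tx":0,"ty":-6.1,"tz":18,"wx":0,"wy":0,"wz":0,"gripper":1},{"tx":0,"ty":-7.4,"tz":21.8,"wx":0,"wy":0,"wz":0,"gripper":1},{"tx":0,"ty":-8.7,"tz":25.6,"wx":0,"wy":0,"wz":0,"gripper":1},{"tx":0,"ty":-10,"tz":29.4,"wx":0,"wy":0,"wz":0,"gripper":1}]'
python3 -c "
from h import *
plan([615.7,-221.4,185],-64.6)"
```

```text
7143 -27.958981544232017
((2.1761019229888916, 0.47180917859077454), 27.613672256469727) [-30.56 -24.44 -26.28] [-23.97  29.52  27.29] [  0.01 -27.96]
time: 8.42
tool_pos: [605.6, -143.5, 194.2]
tcp_rot: [-2.369, 1.566, 2.788]
contact_force: [0.8, 0.1, -1.1]
grip_width: 53.5
t cm [ 0.9  -2.44  7.47] w [ 0. -0.  0.] rows>=1.9
```

```bash
python3 -m creep '[{"tx":0.3,"ty":-1,"tz":3,"wx":0,"wy":0,"wz":0,"gripper":1},{"tx":0.5,"ty":-2,"tz":5.8,"wx":0,"wy":0,"wz":0,"gripper":1},{"tx":0.7,"ty":-2.5,"tz":7.5,"wx":0,"wy":0,"wz":0,"gripper":1},{"tx":0.9,"ty":-2.5,"tz":7.5,"wx":0,"wy":0,"wz":0,"gripper":1},{"tx":0.9,"ty":-2.5,"tz":7.5,"wx":0,"wy":0,"wz":0,"gripper":1},{"tx":0.9,"ty":-2.5,"tz":7.5,"wx":0,"wy":0,"wz":0,"gripper":1}]'
python3 - <<'E'
from h import *
ps=[];fs=[]
for i in range(6):
    c=capture('wrist'); o=get_obs(); ps.append(o['tool_pos']);fs.append(o['contact_force'])
print(np.array(ps),np.mean(ps,0),np.mean(fs,0))
c=save('wrist','w6');s=save('side','s6')
W=cloud(c); T=toolR(o).inv().apply(W.reshape(-1,3)-np.mean(ps,0)).reshape(W.shape)
im=c['frame'].astype(int)
k=(im[...,2]>im[...,0]+40)&(abs(T[...,2])<40)&(abs(T[...,1])<40)&(abs(T[...,0]+28)<5)
print(np.median(T[k],0),cv2.minEnclosingCircle(T[k][:,1:].astype(np.float32)),cv2.minEnclosingCircle(W[k][:,:2].astype(np.float32)),W[k][:,2].mean())
cv2.imwrite('pics/s6c.png',cv2.resize(s['frame'][120:220,220:350,::-1],None,fx=6,fy=6,interpolation=cv2.INTER_CUBIC))
E
```

```text
time: 8.92
tool_pos: [615.7, -219.2, 185.8]
tcp_rot: [-2.58, 1.567, 2.578]
contact_force: [-0.8, 0.4, -0.9]
grip_width: 53.4
[[ 616.02 -218.92  186.6 ]
 [ 616.24 -218.81  187.12]
 [ 616.43 -218.89  187.55]
 [ 616.51 -219.04  187.81]
 [ 616.58 -219.2   187.96]
 [ 616.58 -219.39  188.03]] [ 616.39 -219.04  187.51] [ 0.18  0.25 -1.15]
[-24.88  11.27   0.34] ((1.18033766746521, 0.45823678374290466), 27.352094650268555) ((617.6487426757812, -218.9403533935547), 27.352096557617188) 212.3689922279788
```

View pics/s6c.png

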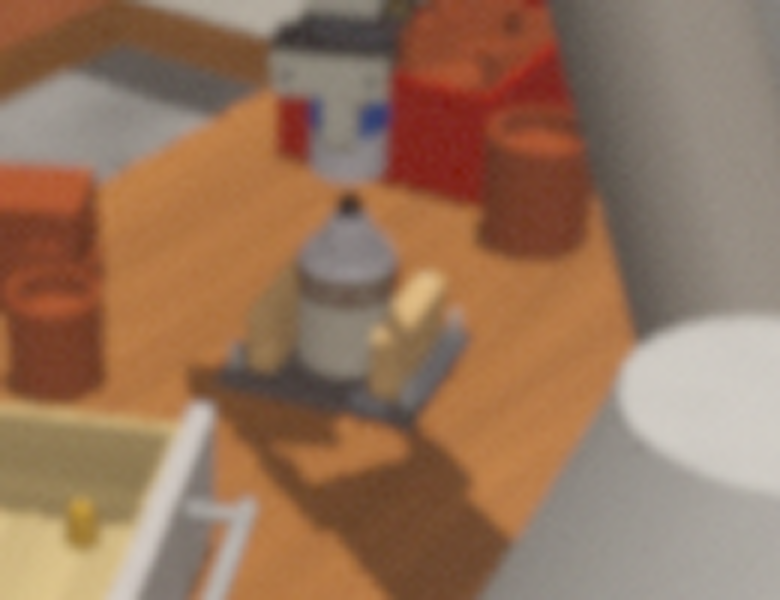

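View pics/w6.png

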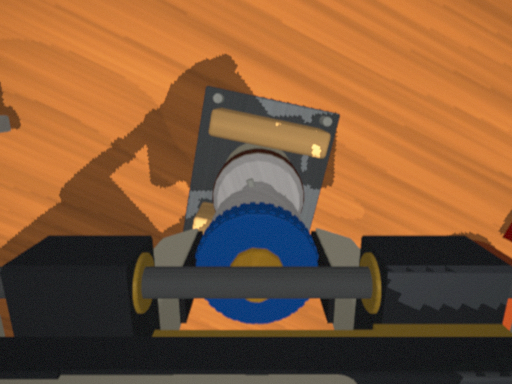

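Run:
```python
from h import *
from scipy.optimize import least_squares
c=load('w6'); W=cloud(c)
k=(abs(W[...,2]-100)<3)&(np.hypot(W[...,0]-616,W[...,1]+221)<40)
k=cv2.morphologyEx(k.astype(np.uint8),cv2.MORPH_OPEN,np.ones((3,3)))
ct=max(cv2.findContours(k,cv2.RETR_EXTERNAL,cv2.CHAIN_APPROX_NONE)[0],key=len)[:,0]
P=np.array([W[v,u] for u,v in ct])[:,:2]; r=np.hypot(P[:,0]-616,P[:,1]+221)
P=P[r>27]; print(len(P))
s=least_squares(lambda p:np.hypot(P[:,0]-p[0],P[:,1]-p[1])-p[2],[616,-221,31],loss='soft_l1'); print(s.x,s.cost)
s=least_squares(lambda p:np.hypot(P[:,0]-p[0],P[:,1]-p[1])-31,[616,-221],loss='soft_l1'); print(s.x,s.cost)
o=get_obs(); print(o['tool_pos']); R_=toolR(o)
print('shift tool', R_.inv().apply([-1.5,-2.5,0]))
```

```text
163
[ 616.19 -220.96   31.54] 33.42312679216707
[ 616.78 -220.7 ] 39.427991006911235
[ 616.54 -219.79  188.01]
shift tool [ 0.   -2.43  1.61]
```

In this image the shoulder fits at (616.3,-221.0) against the head axis at (617.6,-218.9), so I'll correct by ty -0.2, tz +0.15 and lower to just above the pins.

```bash
python3 -m creep '[{"tx":0,"ty":-0.2,"tz":0.15,"wx":0,"wy":0,"wz":0,"gripper":1},{"tx":0.8,"ty":-0.2,"tz":0.15,"wx":0,"wy":0,"wz":0,"gripper":1},{"tx":1.6,"ty":-0.2,"tz":0.15,"wx":0,"wy":0,"wz":0,"gripper":1},{"tx":2.4,"ty":-0.2,"tz":0.15,"wx":0,"wy":0,"wz":0,"gripper":1},{"tx":3.2,"ty":-0.2,"tz":0.15,"wx":0,"wy":0,"wz":0,"gripper":1},{"tx":3.8,"ty":-0.2,"tz":0.15,"wx":0,"wy":0,"wz":0,"gripper":1},{"tx":4.2,"ty":-0.2,"tz":0.15,"wx":0,"wy":0,"wz":0,"gripper":1},{"tx":4.2,"ty":-0.2,"tz":0.15,"wx":0,"wy":0,"wz":0,"gripper":1}]'
python3 - <<'E'
from h import *
for i in range(3):
    c=capture('wrist'); o=get_obs(); print(o['tool_pos'],o['contact_force'],o['moment'])
E
```

```text
time: 9.98
tool_pos: [614.7, -222.3, 144.2]
tcp_rot: [-2.462, 1.569, 2.695]
contact_force: [-0.2, -0.4, -1.5]
grip_width: 53.1
[ 615.05 -222.42  145.04] [ 0.14  0.52 -0.73] [-0.   -0.02 -0.02]
[ 615.34 -222.57  145.68] [-0.43  0.07 -1.56] [-0.04  0.04 -0.02]
[ 615.51 -222.61  146.04] [-0.89  0.11 -0.87] [-0.01  0.01  0.  ]
```

```bash
python3 -m creep '[{"tx":0.2,"ty":0,"tz":0,"wx":0,"wy":0,"wz":0,"gripper":1},{"tx":0.4,"ty":0,"tz":0,"wx":0,"wy":0,"wz":0,"gripper":1},{"tx":0.6,"ty":0,"tz":0,"wx":0,"wy":0,"wz":0,"gripper":1},{"tx":0.7,"ty":0,"tz":0,"wx":0,"wy":0,"wz":0,"gripper":1},{"tx":0.7,"ty":0,"tz":0,"wx":0,"wy":0,"wz":0,"gripper":1},{"tx":0.7,"ty":0,"tz":0,"wx":0,"wy":0,"wz":0,"gripper":1}]'
```

```text
time: 10.63
tool_pos: [615.5, -222.6, 140.0]
tcp_rot: [0.649, 1.569, -0.477]
contact_force: [-1.0, 1.0, 5.5]
grip_width: 53.3
```

Contact is on the pins at TCP z 140 with about 6 N. I'll press slightly more and start turning.

```bash
python3 -m creep '[{"tx":0.1,"ty":0,"tz":0,"wx":-0.02,"wy":0,"wz":0,"gripper":1},{"tx":0.2,"ty":0,"tz":0,"wx":-0.06,"wy":0,"wz":0,"gripper":1},{"tx":0.2,"ty":0,"tz":0,"wx":-0.1,"wy":0,"wz":0,"gripper":1},{"tx":0.2,"ty":0,"tz":0,"wx":-0.14,"wy":0,"wz":0,"gripper":1},{"tx":0.2,"ty":0,"tz":0,"wx":-0.18,"wy":0,"wz":0,"gripper":1},{"tx":0.2,"ty":0,"tz":0,"wx":-0.22,"wy":0,"wz":0,"gripper":1},{"tx":0.2,"ty":0,"tz":0,"wx":-0.26,"wy":0,"wz":0,"gripper":1},{"tx":0.2,"ty":0,"tz":0,"wx":-0.3,"wy":0,"wz":0,"gripper":1}]'
python3 -c "
from h import *
o=get_obs();print(heading(o),o['tool_pos'],o['contact_force'],o['moment'])"
```

```text
time: 11.3
tool_pos: [616.9, -222.1, 139.8]
tcp_rot: [0.686, 1.565, -0.138]
contact_force: [0.3, 4.5, 13.8]
grip_width: 53.7
-47.213532611626256 [ 616.87 -222.06  139.81] [ 0.29  4.53 13.77] [ 0.86  0.17 -0.14]
```

```bash
python3 -m creep '[{"tx":0,"ty":0,"tz":0,"wx":-0.04,"wy":0,"wz":0,"gripper":1},{"tx":0,"ty":0,"tz":0,"wx":-0.08,"wy":0,"wz":0,"gripper":1},{"tx":0,"ty":0,"tz":0,"wx":-0.12,"wy":0,"wz":0,"gripper":1},{"tx":0,"ty":0,"tz":0,"wx":-0.16,"wy":0,"wz":0,"gripper":1},{"tx":0,"ty":0,"tz":0,"wx":-0.2,"wy":0,"wz":0,"gripper":1},{"tx":0,"ty":0,"tz":0,"wx":-0.24,"wy":0,"wz":0,"gripper":1},{"tx":0,"ty":0,"tz":0,"wx":-0.28,"wy":0,"wz":0,"gripper":1},{"tx":0,"ty":0,"tz":0,"wx":-0.32,"wy":0,"wz":0,"gripper":1}]'
python3 -c "
from h import *
o=get_obs();print(heading(o),o['tool_pos'],o['contact_force'],o['moment'])"
```

```text
time: 11.97
tool_pos: [616.6, -222.1, 139.8]
tcp_rot: [0.334, 1.566, -0.17]
contact_force: [-1.3, 3.5, 13.1]
grip_width: 53.3
-28.873118640378983 [ 616.65 -222.11  139.79] [-1.34  3.51 13.13] [ 0.67  0.32 -0.17]
```

```bash
python3 -m creep '[{"tx":0,"ty":0,"tz":0,"wx":-0.04,"wy":0,"wz":0,"gripper":1},{"tx":0,"ty":0,"tz":0,"wx":-0.08,"wy":0,"wz":0,"gripper":1},{"tx":0,"ty":0,"tz":0,"wx":-0.12,"wy":0,"wz":0,"gripper":1},{"tx":0,"ty":0,"tz":0,"wx":-0.16,"wy":0,"wz":0,"gripper":1},{"tx":0,"ty":0,"tz":0,"wx":-0.2,"wy":0,"wz":0,"gripper":1},{"tx":0,"ty":0,"tz":0,"wx":-0.24,"wy":0,"wz":0,"gripper":1},{"tx":0,"ty":0,"tz":0,"wx":-0.28,"wy":0,"wz":0,"gripper":1},{"tx":0,"ty":0,"tz":0,"wx":-0.32,"wy":0,"wz":0,"gripper":1}]'
python3 -c "
from h import *
o=get_obs();print(heading(o),o['tool_pos'],o['contact_force'],o['moment']);save('wrist','w7')"
```

```text
time: 12.63
tool_pos: [616.6, -222.4, 139.0]
tcp_rot: [-0.051, 1.566, -0.235]
contact_force: [0.3, 1.7, 5.9]
grip_width: 53.3
-10.536950944203554 [ 616.63 -222.41  139.03] [0.35 1.66 5.94] [ 0.34 -0.35  0.03]
```

View pics/w7.png

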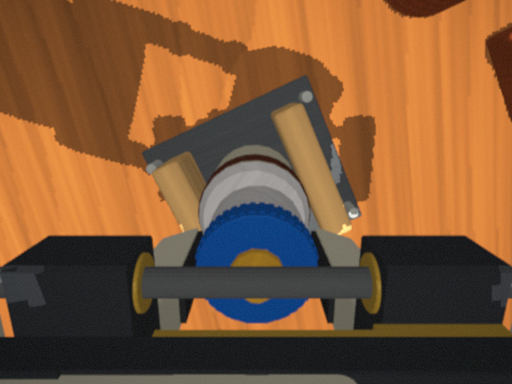

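The force fell from 13 to 6 N and the turning moment vanished, so the keyways may have started over the pins. I'll push down to test.

```bash
python3 -m creep '[{"tx":0.1,"ty":0,"tz":0,"wx":0,"wy":0,"wz":0,"gripper":1},{"tx":0.2,"ty":0,"tz":0,"wx":0,"wy":0,"wz":0,"gripper":1},{"tx":0.3,"ty":0,"tz":0,"wx":0,"wy":0,"wz":0,"gripper":1},{"tx":0.3,"ty":0,"tz":0,"wx":0,"wy":0,"wz":0,"gripper":1}]'
python3 -c "
from h import *
o=get_obs();print(heading(o),o['tool_pos'],o['contact_force'],o['moment'])"
```

```text
time: 13.02
tool_pos: [616.4, -223.9, 137.7]
tcp_rot: [-0.496, 1.564, -0.682]
contact_force: [-3.9, -1.4, 16.6]
grip_width: 53.2
-10.628153827639762 [ 616.4  -223.94  137.7 ] [-3.92 -1.45 16.63] [-0.03  0.69  0.27]
```

```bash
python3 -m creep '[{"tx":-0.1,"ty":0,"tz":0,"wx":-0.03,"wy":0,"wz":0,"gripper":1},{"tx":-0.1,"ty":0,"tz":0,"wx":-0.06,"wy":0,"wz":0,"gripper":1},{"tx":-0.1,"ty":0,"tz":0,"wx":-0.08,"wy":0,"wz":0,"gripper":1},{"tx":-0.1,"ty":0,"tz":0,"wx":-0.1,"wy":0,"wz":0,"gripper":1}]'
python3 -c "
from h import *
o=get_obs();print(heading(o),o['tool_pos'],o['contact_force'],o['moment'])"
```

```text
time: 13.35
tool_pos: [615.2, -222.5, 134.5]
tcp_rot: [2.762, 1.571, 2.677]
contact_force: [0.5, 0.1, -2.5]
grip_width: 53.1
-4.86186204711019 [ 615.16 -222.46  134.49] [ 0.5   0.13 -2.46] [-0.02 -0.13 -0.02]
```

It dropped in: contact force gone and z at 134.5. Now I'll push home, where TCP should be about 125.

```bash
python3 -m creep '[{"tx":0.1,"ty":0,"tz":0,"wx":-0.02,"wy":0,"wz":0,"gripper":1},{"tx":0.3,"ty":0,"tz":0,"wx":-0.04,"wy":0,"wz":0,"gripper":1},{"tx":0.5,"ty":0,"tz":0,"wx":-0.04,"wy":0,"wz":0,"gripper":1},{"tx":0.7,"ty":0,"tz":0,"wx":-0.04,"wy":0,"wz":0,"gripper":1},{"tx":0.8,"ty":0,"tz":0,"wx":-0.04,"wy":0,"wz":0,"gripper":1},{"tx":0.9,"ty":0,"tz":0,"wx":-0.04,"wy":0,"wz":0,"gripper":1},{"tx":1,"ty":0,"tz":0,"wx":-0.04,"wy":0,"wz":0,"gripper":1},{"tx":1,"ty":0,"tz":0,"wx":-0.04,"wy":0,"wz":0,"gripper":1}]'
python3 -c "
from h import *
o=get_obs();print(heading(o),o['tool_pos'],o['contact_force'],o['moment'])"
```

```text
time: 14.02
tool_pos: [615.2, -222.5, 125.6]
tcp_rot: [-0.684, 1.57, -0.73]
contact_force: [-3.0, 1.9, 5.7]
grip_width: 53.1
-2.6437726764168485 [ 615.25 -222.54  125.57] [-3.02  1.85  5.71] [ 0.2   0.36 -0.02]
```

```bash
python3 -m creep '[{"tx":0.1,"ty":0,"tz":0,"wx":0,"wy":0,"wz":0,"gripper":1},{"tx":0.2,"ty":0,"tz":0,"wx":0,"wy":0,"wz":0,"gripper":1},{"tx":0.3,"ty":0,"tz":0,"wx":0,"wy":0,"wz":0,"gripper":1},{"tx":0.3,"ty":0,"tz":0,"wx":0,"wy":0,"wz":0,"gripper":1}]'
python3 - <<'E'
from h import *
for i in range(3):
    c=capture('wrist'); o=get_obs();print(heading(o),o['tool_pos'],o['contact_force'],o['moment'])
E
```

```text
time: 14.35
tool_pos: [615.5, -222.3, 125.1]
tcp_rot: [-0.372, 1.568, -0.418]
contact_force: [-6.8, 4.3, 18.8]
grip_width: 53.5
-2.6309462368418055 [ 615.53 -222.28  125.03] [-7.35  4.84 20.02] [ 0.59  1.2  -0.06]
-2.6315244068437225 [ 615.52 -222.27  125.03] [-6.37  4.96 19.14] [ 0.56  1.25 -0.06]
-2.6335850887505874 [ 615.54 -222.31  125.04] [-5.95  4.97 19.52] [ 0.66  1.17 -0.07]
```

TCP z reads 125.0, 15 mm below the pin-top contact, with 19 N of push against at most 8 N from the seal, so it looks seated. I'll ease the sideways load and check the pose in the images.

```bash
python3 -m creep '[{"tx":0,"ty":0.05,"tz":-0.1,"wx":0,"wy":0,"wz":0,"gripper":1},{"tx":0,"ty":0.1,"tz":-0.1,"wx":0,"wy":0,"wz":0,"gripper":1},{"tx":0,"ty":0.1,"tz":-0.1,"wx":0,"wy":0,"wz":0,"gripper":1}]'
python3 - <<'E'
from h import *
c=save('wrist','w8'); W=cloud(c); o=get_obs();print(heading(o),o['tool_pos'],o['contact_force'],o['moment'],o['grip_width'],o['time'])
im=c['frame'].astype(int)
d=np.hypot(W[...,0]-616,W[...,1]+222)
k=(im[...,2]>im[...,0]+40)&(d<40)&(abs(W[...,2]-149)<5)
A=np.c_[W[k][:,:2]-[616,-222],np.ones(k.sum())]; print('head',k.sum(),np.median(W[k][:,2]),cv2.minEnclosingCircle(W[k][:,:2].astype(np.float32)),'plane',np.linalg.lstsq(A,W[k][:,2],rcond=None)[0])
k=(abs(W[...,2]-100)<5)&(d<35)&(im[...,0]>70); print('shoulder',k.sum(),np.median(W[k][:,2]) if k.any() else '')
s=save('side','s8'); cv2.imwrite('pics/s8c.png',cv2.resize(s['frame'][130:210,230:330,::-1],None,fx=7,fy=7,interpolation=cv2.INTER_CUBIC))
E
```

```text
time: 14.75
tool_pos: [615.5, -222.2, 125.0]
tcp_rot: [-0.52, 1.565, -0.566]
contact_force: [-3.8, 0.9, 16.9]
grip_width: 53.2
-2.6446878136133436 [ 615.5  -222.23  125.03] [-3.13  2.02 16.62] [ 0.02  0.56 -0.11] 53.28884272279917 14.8
head 6610 149.69657503394896 ((615.7415771484375, -221.2118682861328), 27.497373580932617) plane [ -0.    -0.01 149.57]
shoulder 2660 100.24736302141672
```

View pics/s8c.png

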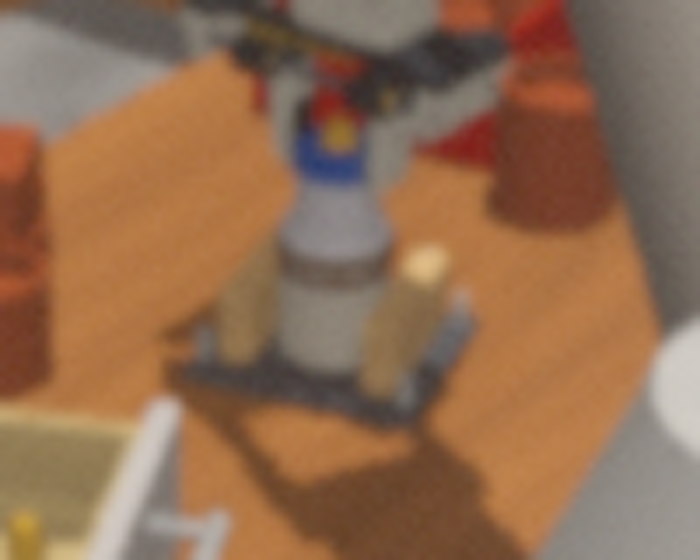

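View pics/w8.png

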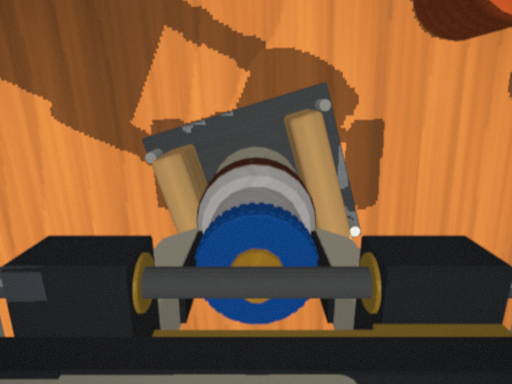

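Both views show the collar seated. The head top is 49.4 mm above the shoulder (49 expected), it is level, and its axis is at (615.7,-221.2). The spare tip is still in the drawer, at lower left in the side view. I'm handing in.

```bash
python3 -c "
from plant import *
print(close_job()); o=get_obs(); print(o['tool_pos'],o['contact_force'],o['grip_width'],o['time'])"
```

```text
the job is handed in; nothing more can be done
None
the job is handed in; nothing more can be done
```

I pulled the drawer open about 160 mm and took out the collar. I then set it over the neck and turned it about 60° until the keyways dropped over the pins. After that I pushed it home and handed the job in at about 15 s, still gripping and pushing.

**Last checks before hand-in:**
- **Height:** the head top was 49.4 mm above the shoulder, against 49 expected when home. The tool sat 15 mm below where it first rested on the pins.
- **Position:** the collar axis measured (615.7, -221.2), within 1 mm of the neck I had measured. The collar was level to about 0.01 rad.
- **Hold:** there was a steady push of about 17 N with the fingers closed on 53 mm. The seal accounts for at most 8 N of that, so the rest bears on the shoulder.
- **Surroundings:** the spare tip was still in the drawer in the last side view. Nothing was seen to move, though I did not re-measure each bystander.

**Disagreements:** the first attempt to push down partway through the turn met 17 N and needed about 0.1 rad more turning. About 4 N of sideways load remained at the end, and position readings wandered by 1–2 mm. No verdict was reported.

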